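Push a battery box's sprung panel shut and lock its quarter-turn latch

TASK

The access panel on top of the dark battery box stands ajar on its sprung hinge. Push it down shut with your fingertips and, keeping it down, turn the round latch by its slot a quarter turn clockwise to its stop, so that the panel stays locked shut when you take your hand away. Do not lift the panel or shift the box, and leave the loose things around it where they lie.

Things in the scene. Friction and masses are not known exactly. Their poses are not given: they have to be found in the camera images.
- case: Dark blue-grey battery box with black corners, 140 (x) x 110 (y) mm, rim 76 mm high, about 2.5 kg, loose on rubber feet. Origin: centre of its underside, on the desk; z up, -x = front (round socket, switch, lamp), +x = hinge side. Its light grey access panel covers the top; shut, the panel's top is 81.5 mm above the desk; hinge axis along y at x = +64 mm, z = 78 mm.
- panel (a joint): Angle of the access panel, rad: 0 = shut on its stop, grows as its front edge rises (limit 1.2). The hinge spring holds it ajar at about 0.25 and pushes back harder as it closes: holding it shut takes about 6 N down at the latch. Let go unlocked, it springs open; let go locked, its front edge rises 1 to 2 mm until the latch bears (about 0.015).
- latch (a joint): Turn of the latch, rad: 0 = unlocked (slot runs front to back), 1.571 = locked, on its stop (slot parallel to the hinge, pointing at the two red marks). Grows clockwise seen from above; stays where left, friction 0.06 N m. Its cam tongue, under the panel, passes below a keeper inside the case's front, from about 0.7 on, only while the panel is within about 3 mm of shut.
- slot (a point): Centre of the latch slot, on the turning axis, level with the disc's top (1 mm above the panel). The latch: flush aluminium disc, 66 mm across, with a flat black-floored slot 52 long, 30 wide, 14 mm deep. x along the slot, y across, z out of the disc; they turn and tilt with it. Panel shut: 16 mm in front (-x) of the case's centre, 82.5 mm above the desk, 80 mm from the hinge axis.
- cutter_mid (a point): Middle of a pair of red-handled side cutters, 107 x 62 x 16 mm, lying on the desk in front of the box; to be left alone.
- tape_mid (a point): Middle of a roll of black tape, 63 mm across, 18 mm high, lying on the grey mat behind the box; to be left alone.
- plug_mid (a point): Middle of a black cable plug, 60 x 18 x 18 mm, lying on the desk behind the box; to be left alone.

How it is judged:
By the outcome, as a careful person would: the job done as asked, in the order asked, and still so for the second after the job is handed in, with the robot touching nothing.
It also fails if it takes over 42 s, if anything falls off the work surface, if the arm or the gripper's body presses on something with over 40 N, if the wrist force passes 120 N, or if a joint passes its speed limit or range.

ROBOT

A 6-joint arm with a two-finger parallel gripper is mounted at the origin on a cart in front of the work surface, level with it; the furniture and walls round the work are solid. World frame = base frame: x ahead of the robot, y to its left, z up, the work surface at z = 0. Lengths are in m, angles in degrees, forces in N, time in s.
With the tool pointing down it reaches from about 0.3 to 0.85 m from the base axis. Payload 5.4 kg.
Tool frame: the origin (TCP) lies at the very end of the fingers, on their centre line; the grasp point (between the pads) lies arm.grip_depth behind it (arm.grip_depth is the distance from the TCP to the grasp point, in m); z points along the fingers, y is the direction in which the jaws open and shut (so a half turn about z gives the same grasp; the last joint's range is limited). The gripper opens to 85 mm and grips with 20 to 120 N. Pads are 22 mm wide; open, the fingers measure 114 mm over their backs; the gripper's body (76 mm by 85 mm) begins 54 mm behind the grasp point. The pads swing forward as they close: fully open they stand 13 mm farther back than shut.
Start: joints at [-80.334, 9.076, 91.501, -0, 79.423, -12.038], TCP at [0.213, -0.534, 0.231] pointing down, gripper open.
Joint ranges: [-166.64, 166.64], [-54.1, 131.32], [10.49, 154.53], [-73.88, 253.88], [9.74, 151.15], [-171.62, 171.62]. Speed limits (degrees/s): [147.25, 147.25, 180, 180, 180, 180].

INTERFACE

Orientations are given as [roll, pitch, yaw] about the fixed x, y, z axes, in that order (R = Rz(yaw) Ry(pitch) Rx(roll)).
In Python, from plant import arm, vision gives the robot as it stands.
- The arm moves only by the tool move_arm, never from a script. Its argument "series" is a list of rows, each a list of 2 entries, a list of its own where there are three numbers: the shift along the world's x, y, z scaled (see below), then the turn about the world's z scaled (see below). In form: [[[tx, ty, tz], twist], ...]. A call has 1 to 10 rows; each row shifts and turns the commanded pose from where the row before left it; what a row does not reach is not made up. The controller multiplies each number of a shift by 0.03 m and each number of a turn by pi/4 rad. A row lasts 1/12 s, in which the tool goes at most 41.7 mm and 7.16 degrees, less where a joint would pass 70% of its speed; a pose out of reach is approached as far as the arm can. A call with a number of a shift or a turn outside -1 to 1 is refused whole. A call with a gripper value outside its range is refused whole. "gripper" is the opening, from -1 (shut) to 1 (fully open), set as the call begins (left out, the last holds). The fingers move at their own pace and stop on an object; the grip force is fixed at half the most. Time passes only in rows, so rows that do not move let the fingers close. It gives the time, the measured TCP pose, the force and the opening at its end, in the units of the state.
- arm.read_state(): the state, without advancing time (a new reading comes with each control period).
- vision.capture(name): name is "scene" or "top" or "wrist"; returns (picture, depth): 400x640x3 uint8, red, green, blue; 400x640 float32, m along the optical axis (not along the pixel's ray), 0 where there is no reading.
- vision.camera_info(name): a dict with "K" (3x3 intrinsics, pixels), "R" (3x3) and "t" (3): a world point X has camera coordinates R X + t; the wrist camera has in their place "T_tool_cam" (4x4, takes a point from camera to tool coordinates, whose origin is the TCP and whose axes are the flange's). Camera axes: x right, y down, z forward; pixel columns grow to the right and rows downward; lengths in m; the calibration is good to about 2 mm. A picture is of the moment at which its call begins: read the wrist's pose just before it. camera_info takes no time and is no camera call.
- arm.close_job(): hands the job in, once; it reports no verdict.
Trained networks look in the newest picture that a camera, given by its name, has taken for a name from the list of things; names that differ only in an ending like _2 or _b are one class to them, and where a whole thing is asked for, a point or a joint stands for the part that bears it (a point fixed in the world has none). Each returns a list of dicts, best first, with "score" (0 to 1); they miss things now and then, are a little off and sometimes report something else, mostly with a low value. They report only what shows in the picture. A call takes as long as a camera call.
- vision.spot_in(camera, query): "uv" ([column, row] in pixels, amid what is visible of it).
The state is a dict: "time_s": time; "joint_positions": joint angles; "qd": joint speeds; "effort": joint torques, N m; "eef_pos": TCP position; "ee_rot": TCP orientation; "ft_force": force on the tool from outside, world axes, zero at the start; "ft_torque": the same for the moment, N m; "finger_gap": opening from 0.0 (shut) to 1.0 (fully open).
Only numpy, scipy, OpenCV 4.12 (cv2) and the standard library are available. Lean on these libraries where they do the work, as an engineer would, in place of code of your own. Each camera call takes 0.05 s, during which the arm holds its last target.

## Working session

There is one attempt and no reset: what is moved stays moved. The work goes in short steps, Python scripts to look and compute and a tool call to move; the robot and the scene stay as the last step left them, time stands still between calls to the robot, and variables do not carry over. Pictures are saved under pics/ and viewed, and the job is handed in when it is done.

Besides the shell and the picture viewer there is one more tool, called after "Request:" by a JSON object that holds its "method" and its "body". move_arm: Moves the arm, as the interface text tells. Shifts and turns lie within -1 to 1; 1 stands for 0.03 m of shift or pi/4 rad of turn. Its arguments: {"type":"object","properties":{"series":{"type":"array"},"gripper":{"type":"number"}},"required":["series"]}

```bash
ls; mkdir -p pics
cat > h.py <<'E'
import numpy as np,cv2
from plant import arm,vision
def snap(n,f):
    s=arm.read_state(); im,d=vision.capture(n); cv2.imwrite(f'pics/{f}.png',im[:,:,::-1]); np.save(f'pics/{f}.npy',d); return s,im,d
def world(n,uv,d):
    c=vision.camera_info(n);K=np.array(c['K']);R=np.array(c['R']);t=np.array(c['t']).ravel()
    p=np.linalg.inv(K)@np.array([uv[0],uv[1],1.])*d
    return R.T@(p-t)
E
python3 - <<'E'
from h import *
for n in('scene','top'):
    s,im,d=snap(n,n+'1')
    for q in('case','slot','panel','latch','cutter_mid','tape_mid','plug_mid'):
        r=vision.spot_in(n,q)
        for e in r[:2]:
            u,v=e['uv'];dd=np.median(d[int(v)-1:int(v)+2,int(u)-1:int(u)+2])
            print(n,q,np.round(e['uv']),round(e['score'],2),np.round(world(n,(u,v),dd),3))
print(arm.read_state(),arm.grip_depth)
E
```

```text
pics
scene case [317. 217.] 0.8 [ 0.501 -0.222  0.092]
scene slot [331. 213.] 0.39 [ 0.483 -0.248  0.097]
scene panel [321. 208.] 0.75 [ 0.512 -0.25   0.089]
scene latch [334. 211.] 0.52 [0.272 0.034 0.511]
scene latch [316. 217.] 0.37 [ 0.503 -0.222  0.091]
scene tape_mid [279. 168.] 0.83 [ 0.747 -0.346  0.006]
scene plug_mid [298. 223.] 0.5 [ 0.565 -0.226  0.014]
top case [319. 225.] 0.67 [ 0.473 -0.27   0.085]
top slot [319. 228.] 0.96 [ 0.467 -0.27   0.086]
top panel [318. 221.] 0.6 [ 0.48  -0.267  0.082]
top latch [320. 230.] 0.62 [ 0.464 -0.271  0.087]
top cutter_mid [316. 319.] 0.69 [ 0.308 -0.258  0.   ]
top tape_mid [359. 102.] 0.57 [ 0.712 -0.344  0.018]
top plug_mid [305. 178.] 0.6 [ 0.566 -0.241  0.016]
{'time_s': 0.8, 'joint_positions': array([-8.03346293e+01,  9.07508258e+00,  9.15001907e+01, -8.22244022e-04,
        7.94226078e+01, -1.20373688e+01]), 'qd': array([ 0.07492144, -0.0851358 , -0.0321709 ,  0.05034113,  0.07397228,
        0.02820323]), 'effort': array([ 1.06314532e-03, -3.95986032e+01, -3.31678176e+01, -2.09682885e-04,
        6.03933313e-04,  5.52861010e-06]), 'eef_pos': array([ 0.21261001, -0.53424522,  0.23131496]), 'ee_rot': array([1.79998096e+02, 1.23238905e-03, 2.17028905e+01]), 'ft_force': array([-0.43329148,  0.53059966, -0.17897385]), 'ft_torque': array([0.06346317, 0.01808018, 0.03748363]), 'finger_gap': 1.0023297516170802} 0.0187
```

Run:
```python
import cv2
a=cv2.imread('pics/top1.png');b=cv2.resize(a[120:360,200:440],None,fx=2.5,fy=2.5,interpolation=cv2.INTER_CUBIC);cv2.imwrite('pics/top1c.png',b)
```

```text
(no output)
```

View pics/top1c.png

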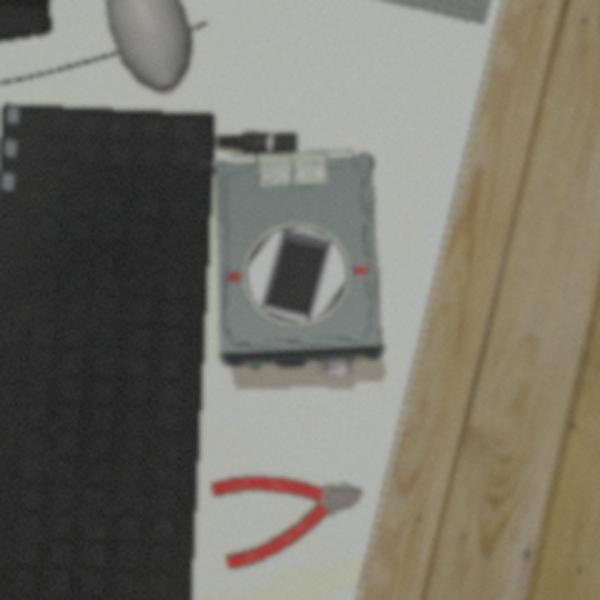

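View pics/scene1.png

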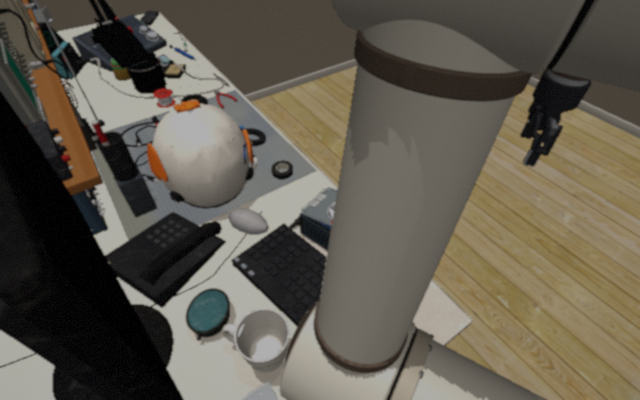

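View pics/top1.png

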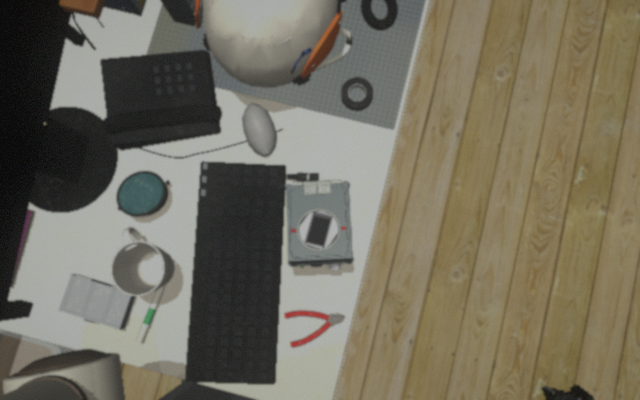

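The top view shows the slot turned about 15–20° clockwise already (crop rows 235–315). Next I'll move above the latch and look with the wrist camera.

Request:
{"method": "move_arm", "body": {"series": [[[0.9,0.9,0],0.15],[[0.9,0.9,0],0.15],[[0.9,0.9,0],0.15],[[0.9,0.9,0],0.15],[[0.9,0.9,0],0.15],[[0.9,0.9,0],0.15],[[0.9,0.9,0],0.15],[[0.9,0.9,0],0.1],[[0.9,0.9,0],0],[[0,0.5,0],0]], "gripper": -0.7}}

```text
time_s: 1.63
eef_pos: [0.4589, -0.2732, 0.2315]
ee_rot: [179.9, -0.1, 73.7]
ft_force: [-0.4, 0.2, 0.0]
finger_gap: 0.15
```

```bash
cat >> h.py <<'E'
from scipy.spatial.transform import Rotation as Ro
def wT(s):
    T=np.eye(4);T[:3,:3]=Ro.from_euler('xyz',s['ee_rot'],degrees=True).as_matrix();T[:3,3]=s['eef_pos']
    return T@np.array(vision.camera_info('wrist')['T_tool_cam'])
def wworld(s,uv,d):
    K=np.array(vision.camera_info('wrist')['K']);p=np.linalg.inv(K)@np.array([uv[0],uv[1],1.])*d
    return (wT(s)@np.r_[p,1])[:3]
E
python3 - <<'E'
from h import *
s,im,d=snap('wrist','w1')
print(s['time_s'],s['eef_pos'],s['ee_rot'],s['finger_gap'],s['ft_force'])
print(np.array(vision.camera_info('wrist')['T_tool_cam']).round(4))
for q in('slot','latch','panel','case'):
    for e in vision.spot_in('wrist',q)[:2]:
        u,v=e['uv'];dd=np.median(d[int(v)-1:int(v)+2,int(u)-1:int(u)+2])
        print(q,np.round(e['uv']),round(e['score'],2),wworld(s,(u,v),dd).round(4))
E
```

```text
1.6333 [ 0.45887515 -0.27320172  0.2315033 ] [ 1.79887737e+02 -7.40439798e-02  7.36770397e+01] 0.15008458798174215 [-0.42356989  0.21152483  0.02966698]
[[ 7.000e-04 -9.605e-01 -2.784e-01  7.130e-02]
 [ 1.000e+00  7.000e-04 -0.000e+00  2.000e-04]
 [ 2.000e-04 -2.784e-01  9.605e-01 -1.424e-01]
 [ 0.000e+00  0.000e+00  0.000e+00  1.000e+00]]
slot [321. 186.] 0.74 [ 0.4613 -0.274   0.0876]
latch [324. 184.] 0.71 [ 0.465  -0.2731  0.0867]
panel [337. 176.] 0.69 [ 0.4804 -0.2686  0.0832]
case [337. 174.] 0.84 [ 0.4814 -0.2674  0.0827]
```

View pics/w1.png

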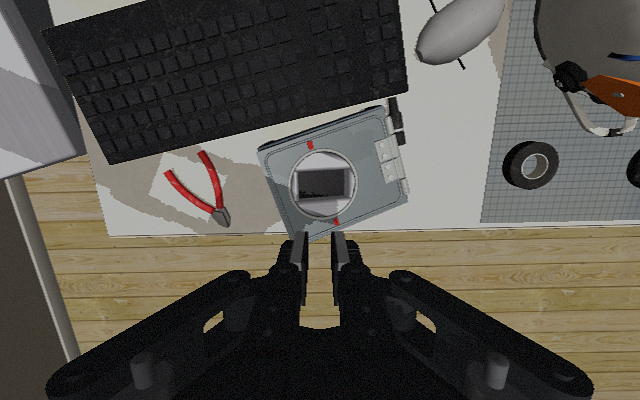

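Wrist view: the slot sits at about (322,184) and runs nearly along image rows, so the jaws already line up with it. Next I'll fit the geometry from depth.

```bash
cat > fit.py <<'E'
from h import *
import pickle,sys
def pts(s,d,roi):
    u0,u1,v0,v1=roi;K=np.array(vision.camera_info('wrist')['K']);vv,uu=np.mgrid[v0:v1,u0:u1];z=d[v0:v1,u0:u1]
    p=np.stack([(uu-K[0,2])/K[0,0]*z,(vv-K[1,2])/K[1,1]*z,z],-1);T=wT(s);return p@T[:3,:3].T+T[:3,3],z>0
E
python3 - <<'E'
from fit import *
s=arm.read_state()
im=cv2.imread('pics/w1.png');d=np.load('pics/w1.npy')
roi=(285,362,145,222);P,ok=pts(s,d,roi)
g=im[roi[2]:roi[3],roi[0]:roi[1]].astype(int).max(2)
# dark slot floor
m=((g<60)&ok).astype(np.uint8);n,l,st,c=cv2.connectedComponentsWithStats(m);k=1+np.argmax(st[1:,4]);m=(l==k)
print('dark',st[k],c[k]+[roi[0],roi[2]])
Q=P[m];print('floor mean',Q.mean(0),'med',np.median(Q,0))
def pl(Q):
    A=np.c_[Q[:,:2],np.ones(len(Q))];c=np.linalg.lstsq(A,Q[:,2],rcond=None)[0]
    for _ in range(5):
        r=Q[:,2]-A@c;w=abs(r)<0.002;c=np.linalg.lstsq(A[w],Q[w,2],rcond=None)[0]
    return c,w.mean()
print(pl(Q))
rr=cv2.minAreaRect((Q[:,:2]*1000).astype(np.float32));print(rr)
# panel ring
vv,uu=np.mgrid[roi[2]:roi[3],roi[0]:roi[1]];rad=np.hypot(uu-323,vv-184)
w=ok&(rad>36)&(rad<45);
K=vision.camera_info('wrist')['K']
P2,ok2=pts(s,d,(280,370,135,230));h=P2[...,2];mm=ok2&(h>0.07)&(h<0.13);c,f=pl(P2[mm]);print('panel',c,f,'slope',np.hypot(*c[:2]),'dir',np.degrees(np.arctan2(c[1],c[0])))
# red marks
im2=im.astype(int);r=(im2[...,2]>120)&(im2[...,1]<80)&(im2[...,0]<80);r[:130]=0;r[235:]=0;r[:,:290]=0;r[:,350:]=0
n,l,st,cc=cv2.connectedComponentsWithStats(r.astype(np.uint8))
for i in range(1,n):
    if st[i,4]>5: u,v=cc[i];print(cc[i],st[i,4],wworld(s,(u,v),d[int(v),int(u)]))
cv2.imwrite('pics/w1c.png',cv2.resize(im[130:240,250:420],None,fx=4,fy=4))
E
```

```text
dark [  13   24   47   30 1201] [320.79933389 183.32556203]
floor mean [ 0.45780355 -0.27511514  0.08713359] med [ 0.45759398 -0.27511336  0.08702723]
(array([-0.23989118, -0.0102699 ,  0.19395843]), np.float64(0.9800166527893422))
((458.69775390625, -274.0625915527344), (31.463441848754883, 48.941593170166016), 74.22142028808594)
panel [-0.24401177 -0.00885744  0.21000371] 0.797323600973236 slope 0.24417247634519856 dir -177.92112055820039
[309.77777778 144.66666667] 36 [ 0.45920945 -0.23157044  0.10084504]
[336.17391304 222.04347826] 23 [ 0.46220208 -0.31692258  0.10080283]
```

View pics/w1c.png

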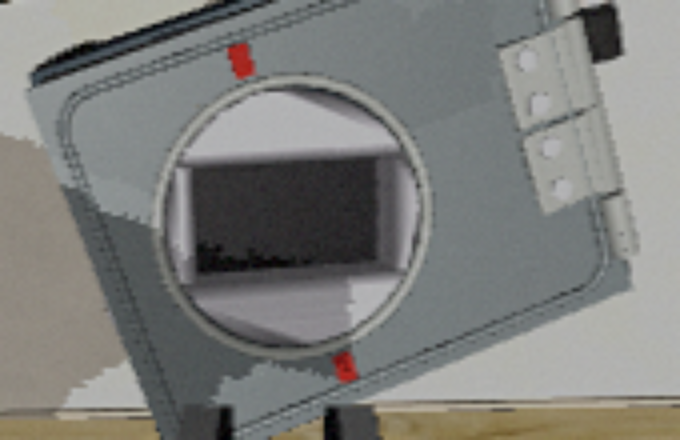

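The slot's floor centre is at about (0.458, -0.275, 0.087). The panel slopes 0.24 rad, the case yaw is about +2°, and the slot direction is about -16° (latch about 0.31 rad), which matches the jaws. Descending.

Request:
{"method": "move_arm", "body": {"series": [[[0,-0.04,-0.9],0],[[0,0,-0.9],0],[[0,0,-0.9],0],[[0,0,-0.9],0],[[0,0,-0.3],0],[[0,0,0],0]]}}

```text
time_s: 2.38
eef_pos: [0.4534, -0.2771, 0.1116]
ee_rot: [-179.7, -0.1, 73.3]
ft_force: [0.0, 0.1, 0.4]
finger_gap: 0.153
```

Run:
```python
from h import *
s,im,d=snap('wrist','w2')
print(s['eef_pos'],s['ee_rot'],s['ft_force'])
cv2.imwrite('pics/w2.png',im[:,:,::-1][100:330,200:450].repeat(3,0).repeat(3,1)[:600])
```

```text
[ 0.45338008 -0.27709256  0.11161609] [-1.79698116e+02 -1.43262246e-01  7.33360094e+01] [0.01535223 0.11420176 0.4012825 ]
```

View pics/w2.png

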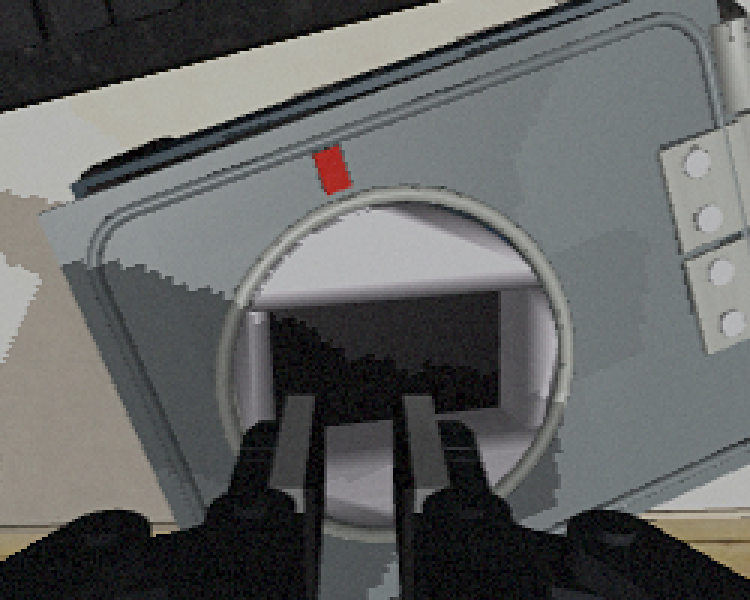

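Request:
{"method": "move_arm", "body": {"series": [[[0.15,0.07,-0.15],0],[[0,0,-0.1],0],[[0,0,0],0],[[0,0,0],0]]}}

```text
time_s: 2.77
eef_pos: [0.4606, -0.2757, 0.1077]
ee_rot: [179.9, 0.0, 73.5]
ft_force: [0.0, -0.4, 0.6]
finger_gap: 0.149
```

Run:
```python
from h import *
s,im,d=snap('wrist','w3')
print(s['eef_pos'],s['ee_rot'],s['ft_force'])
print(arm.read_state()['eef_pos'])
cv2.imwrite('pics/w3.png',im[:,:,::-1][100:330,200:450].repeat(3,0).repeat(3,1)[:600])
```

```text
[ 0.46063193 -0.27567217  0.10765289] [1.79926512e+02 4.21230685e-02 7.34717765e+01] [ 0.02199715 -0.37914889  0.62288269]
[ 0.46054894 -0.27563907  0.10758735]
```

View pics/w3.png

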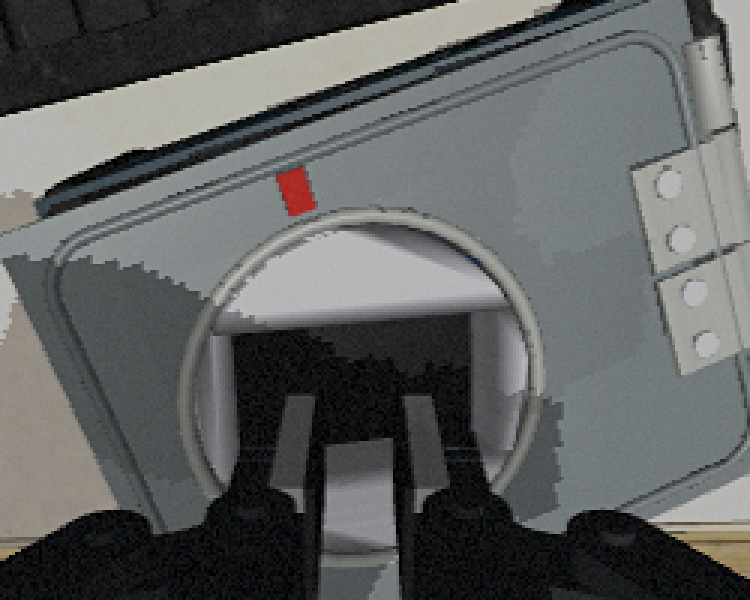

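Both fingertips point into the slot with space on all sides. Going in slowly while I watch the force.

Request:
{"method": "move_arm", "body": {"series": [[[0,0.03,-0.2],0],[[0,0,-0.2],0],[[-0.03,0,-0.2],0],[[0,0,0],0],[[0,0,0],0]]}}

```text
time_s: 3.23
eef_pos: [0.4593, -0.2735, 0.088]
ee_rot: [-180.0, -0.1, 73.5]
ft_force: [3.9, 3.9, -1.2]
finger_gap: 0.151
```

Request:
{"method": "move_arm", "body": {"series": [[[0,0,0],0],[[0,0,0],0]]}}

```text
time_s: 3.4
eef_pos: [0.4593, -0.2735, 0.0881]
ee_rot: [-180.0, -0.1, 73.5]
ft_force: [4.1, 3.7, -1.5]
finger_gap: 0.15
```

Run:
```python
from h import *
s,im,d=snap('wrist','w4')
print(s['eef_pos'],s['ee_rot'],s['ft_force'],s['ft_torque'])
cv2.imwrite('pics/w4.png',im[:,:,::-1][100:330,200:450].repeat(3,0).repeat(3,1)[:600])
```

```text
[ 0.45930464 -0.27353445  0.08813446] [-1.79975671e+02 -9.39105619e-02  7.34572042e+01] [ 4.13488692  3.71923267 -1.50372819] [ 0.60584676 -0.61415263  0.02466392]
```

View pics/w4.png

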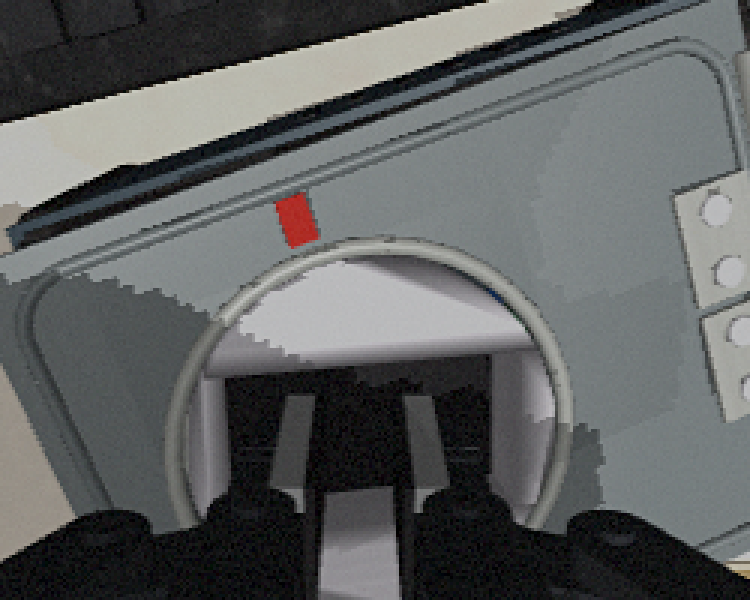

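A side force of about 5 N: the fingers lean on the slot's near long wall, the lower one in the picture. I'll centre in tool +x, then continue.

Request:
{"method": "move_arm", "body": {"series": [[[0.04,0.06,0],0],[[0,0,0],0],[[0,0,0],0],[[0,0,0],0]]}}

```text
time_s: 3.78
eef_pos: [0.4601, -0.2729, 0.0887]
ee_rot: [-180.0, 0.0, 73.5]
ft_force: [-0.6, -0.5, 0.5]
finger_gap: 0.149
```

Run:
```python
from h import *
s,im,d=snap('wrist','w5')
print(s['eef_pos'],s['ft_force'],s['ft_torque'])
T=np.array(vision.camera_info('wrist')['T_tool_cam']);K=np.array(vision.camera_info('wrist')['K'])
def tp(u,v):
    z=d[v,u];return (T@np.r_[np.linalg.inv(K)@[u,v,1]*z,1])[:3]*1000
for u in (290,320,345):
    print(u,[(v,tp(u,v).round(1).tolist(),im[v,u].max()) for v in range(196,240,3)])
for v in(228,):
    print([(u,tp(u,v).round(1).tolist()) for u in range(256,390,4)])
cv2.imwrite('pics/w5.png',im[:,:,::-1][100:330,200:450].repeat(3,0).repeat(3,1)[:600])
```

```text
[ 0.4601473  -0.27285831  0.08871036] [-0.60095529 -0.45931945  0.45741809] [ 0.02858733 -0.02130187 -0.04301108]
290 [(196, [33.6, -14.3, -11.4], np.uint8(136)), (199, [31.2, -14.6, -8.9], np.uint8(191)), (202, [30.4, -14.4, -11.2], np.uint8(188)), (205, [28.8, -14.4, -11.3], np.uint8(188)), (208, [27.2, -14.5, -11.2], np.uint8(187)), (211, [25.9, -14.5, -11.9], np.uint8(187)), (214, [24.3, -14.5, -11.9], np.uint8(131)), (217, [22.5, -14.6, -11.4], np.uint8(140)), (220, [21.2, -14.6, -12.2], np.uint8(117)), (223, [19.3, -14.7, -11.5], np.uint8(90)), (226, [12.3, -16.2, 1.5], np.uint8(26)), (229, [10.4, -16.3, 1.8], np.uint8(21)), (232, [8.5, -16.3, 1.8], np.uint8(18)), (235, [6.9, -16.4, 1.5], np.uint8(22)), (238, [5.8, -16.2, -0.2], np.uint8(21))]
320 [(196, [32.5, 0.6, -7.8], np.uint8(188)), (199, [30.8, 0.6, -7.4], np.uint8(186)), (202, [29.6, 0.6, -8.6], np.uint8(188)), (205, [28.0, 0.6, -8.8], np.uint8(188)), (208, [26.5, 0.6, -9.0], np.uint8(185)), (211, [25.0, 0.6, -9.3], np.uint8(187)), (214, [23.5, 0.6, -9.7], np.uint8(188)), (217, [21.5, 0.6, -8.6], np.uint8(165)), (220, [
[... 1078 characters left out ...]
), (284, [11.2, -19.6, 1.4]), (288, [11.4, -17.3, 0.8]), (292, [11.2, -15.1, 1.3]), (296, [10.7, -13.0, 2.4]), (300, [11.0, -10.6, 1.7]), (304, [10.8, -8.4, 2.3]), (308, [10.0, -6.2, 4.2]), (312, [10.1, -3.9, 3.8]), (316, [9.5, -1.7, 5.3]), (320, [9.8, 0.6, 4.6]), (324, [9.6, 2.9, 5.2]), (328, [8.8, 5.3, 7.0]), (332, [9.4, 7.6, 5.7]), (336, [9.2, 9.9, 6.2]), (340, [71.3, 0.2, -142.4]), (344, [8.6, 14.7, 7.5]), (348, [8.5, 17.1, 7.8]), (352, [8.3, 19.5, 8.2]), (356, [8.0, 22.0, 9.1]), (360, [7.4, 24.5, 10.5]), (364, [8.9, 26.3, 6.9]), (368, [11.4, 27.5, 0.9]), (372, [13.5, 28.7, -4.2]), (376, [13.5, 30.8, -4.2]), (380, [13.2, 33.2, -3.4]), (384, [12.6, 35.7, -2.0]), (388, [12.3, 38.1, -1.2])]
```

View pics/w5.png

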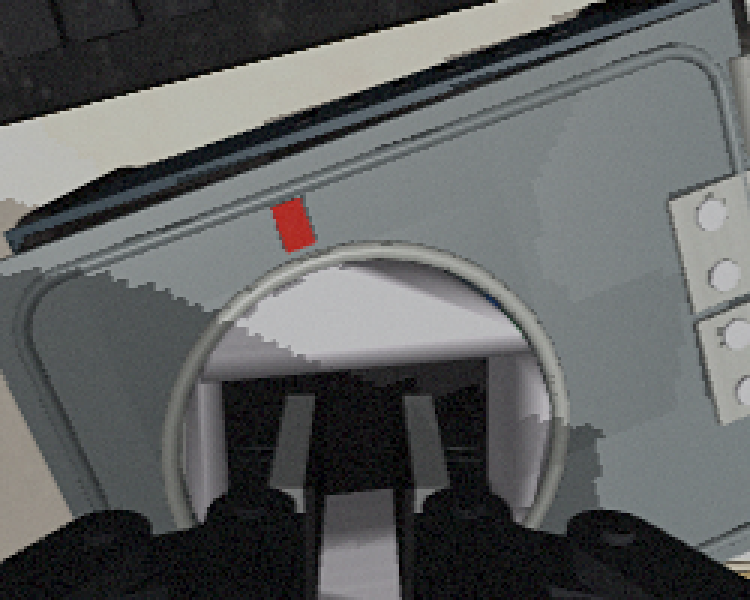

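Request:
{"method": "move_arm", "body": {"series": [[[0.02,0.09,0],0],[[0,0,0],0],[[0,0,0],0]]}}

```text
time_s: 4.08
eef_pos: [0.461, -0.2698, 0.0888]
ee_rot: [-180.0, 0.0, 73.5]
ft_force: [-0.3, 0.8, -0.0]
finger_gap: 0.151
```

Run:
```python
from h import *
s,im,d=snap('wrist','w6')
print(s['eef_pos'],s['ft_force'],s['ft_torque'])
r=im.astype(int);r=(r[...,0]>120)&(r[...,1]<80)&(r[...,2]<80);r[:150]=0;r[260:]=0;r[:,:270]=0;r[:,320:]=0
v,u=np.nonzero(r);u=u.mean();v=v.mean();print(u,v,wworld(s,(u,v),d[int(v),int(u)]))
T=np.array(vision.camera_info('wrist')['T_tool_cam']);K=np.array(vision.camera_info('wrist')['K'])
def tp(u,v):
    z=d[v,u];return (T@np.r_[np.linalg.inv(K)@[u,v,1]*z,1])[:3]*1000
for u in (300,320,340):
    print(u,[(v,tp(u,v).round(1).tolist(),im[v,u].max()) for v in range(212,240,2)])
```

```text
[ 0.46097812 -0.26983831  0.08882117] [-0.26811488  0.77344137 -0.04939013] [ 0.00178532 -0.03313076  0.02962782]
297.6134969325153 180.72392638036808 [ 0.4626794  -0.22748668  0.09930243]
300 [(212, [25.1, -9.5, -11.3], np.uint8(189)), (214, [24.0, -9.5, -11.1], np.uint8(189)), (216, [22.6, -9.6, -10.2], np.uint8(193)), (218, [21.5, -9.6, -10.2], np.uint8(195)), (220, [20.5, -9.6, -10.3], np.uint8(136)), (222, [19.6, -9.6, -10.8], np.uint8(139)), (224, [18.3, -9.7, -10.4], np.uint8(127)), (226, [17.2, -9.7, -10.4], np.uint8(111)), (228, [16.3, -9.7, -10.9], np.uint8(87)), (230, [9.5, -10.7, 2.5], np.uint8(42)), (232, [11.3, -10.2, -4.5], np.uint8(74)), (234, [11.0, -10.1, -6.4], np.uint8(68)), (236, [11.6, -9.8, -10.3], np.uint8(66)), (238, [11.2, -9.7, -12.0], np.uint8(67))]
320 [(212, [24.0, 0.6, -8.1], np.uint8(188)), (214, [23.0, 0.6, -8.4], np.uint8(190)), (216, [22.3, 0.6, -9.3], np.uint8(189)), (218, [21.0, 0.6, -8.7], np.uint8(189)), (220, [19.8, 0.6, -8.6], np.uint8(189)), (222, [18.9, 0.6, -9.2], np.uint8(182)), (224, [17.5, 0.6, -8.5], np.uint8(147)), (226, [16.7, 0.6, -9.1], np.uint8(110)), (228, [16.1, 0.6, -10.4], np.uint8(46)), (230, [8.3, 0.6, 5.2], np.uint8(18)), (232, [7.0, 0.6, 5.5], np.uint8(14)), (234, [6.2, 0.6, 4.4], np.uint8(22)), (236, [4.7, 0.6, 4.9], np.uint8(0)), (238, [3.9, 0.6, 4.0], np.uint8(26))]
340 [(212, [23.5, 11.0, -6.6], np.uint8(189)), (214, [22.4, 11.1, -6.5], np.uint8(190)), (216, [21.2, 11.1, -6.4], np.uint8(191)), (218, [19.8, 11.2, -5.6], np.uint8(189)), (220, [19.2, 11.1, -7.1], np.uint8(179)), (222, [18.1, 11.1, -6.9], np.uint8(148)), (224, [16.9, 11.1, -6.8], np.uint8(112)), (226, [16.0, 11.1, -7.5], np.uint8(61)), (228, [8.9, 12.3, 7.0], np.uint8(34)), (230, [7.7, 12.3, 6.6], np.uint8(40)), (232, [11.9, 11.3, -5.8], np.uint8(78)), (234, [11.3, 11.2, -7.2], np.uint8(73)), (236, [11.5, 11.0, -10.2], np.uint8(79)), (238, [11.4, 10.9, -12.3], np.uint8(76))]
```

The fingers now sit centred across the slot (walls at about +16 and -14 mm in tool x) with no side force. Pressing the panel down.

Request:
{"method": "move_arm", "body": {"series": [[[0,0,-0.12],0],[[0,0,-0.12],0],[[0,0,-0.12],0],[[0,0,-0.12],0],[[0,0,0],0],[[0,0,0],0]]}}

```text
time_s: 4.63
eef_pos: [0.4613, -0.2703, 0.0744]
ee_rot: [180.0, 0.0, 73.5]
ft_force: [1.5, -2.0, 2.2]
finger_gap: 0.152
```

Request:
{"method": "move_arm", "body": {"series": [[[0,0.02,-0.1],0],[[0,0,-0.1],0],[[0,0,0],0],[[0,0,0],0],[[0,0,0],0]]}}

```text
time_s: 5.05
eef_pos: [0.4616, -0.2701, 0.0689]
ee_rot: [179.9, 0.1, 73.4]
ft_force: [1.4, -3.8, 4.5]
finger_gap: 0.152
```

Request:
{"method": "move_arm", "body": {"series": [[[0,-0.05,-0.06],0],[[0,0,-0.04],0],[[0,0,0],0],[[0,0,0],0]]}}

```text
time_s: 5.38
eef_pos: [0.4618, -0.2704, 0.0683]
ee_rot: [180.0, -0.1, 73.5]
ft_force: [-6.0, 6.6, 26.6]
finger_gap: 0.15
```

Run:
```python
from h import *
s,im,d=snap('wrist','w7')
print(s['eef_pos'],s['ft_force'],s['ft_torque'])
cv2.imwrite('pics/w7.png',im[:,:,::-1][100:330,200:450].repeat(3,0).repeat(3,1)[:600])
```

```text
[ 0.4617665  -0.27037132  0.06834165] [-6.03290774  6.6274746  26.64133436] [1.23523098 0.94585079 0.02449307]
```

View pics/w7.png

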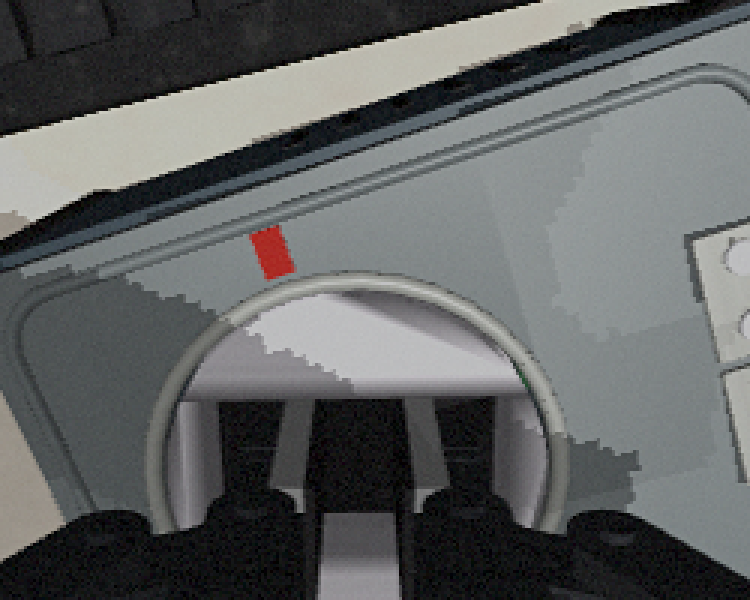

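The panel is down on its stop: hinge line flat, fz 27 N. I'll ease the press a little and start turning clockwise.

Request:
{"method": "move_arm", "body": {"series": [[[-0.02,0.025,0.03],0],[[0,0,0],-0.12],[[0,0,0],-0.12],[[0,0,0],-0.12],[[0,0,0],-0.12],[[0,0,0],0]]}}

```text
time_s: 5.93
eef_pos: [0.4618, -0.2705, 0.0686]
ee_rot: [179.9, -0.0, 51.6]
ft_force: [-1.0, 2.4, 16.2]
finger_gap: 0.148
```

Request:
{"method": "move_arm", "body": {"series": [[[0,0,0],-0.12],[[0,0,0],-0.12],[[0,0,0],-0.12],[[0,0,0],-0.12],[[0,0,0],-0.12],[[0,0,0],0]]}}

```text
time_s: 6.43
eef_pos: [0.4618, -0.2707, 0.0685]
ee_rot: [179.9, -0.1, 24.6]
ft_force: [-0.4, 1.6, 14.8]
finger_gap: 0.152
```

Run:
```python
from h import *
s,im,d=snap('wrist','w8')
print(s['eef_pos'],s['ee_rot'],s['ft_force'],s['ft_torque'])
cv2.imwrite('pics/w8.png',im[:,:,::-1][100:330,200:450].repeat(3,0).repeat(3,1)[:600])
```

```text
[ 0.46181529 -0.27067433  0.06853679] [ 1.79865085e+02 -1.07721373e-01  2.46258050e+01] [-0.35935297  1.61172113 14.8233085 ] [ 0.27310358  0.12704536 -0.05289543]
```

View pics/w8.png

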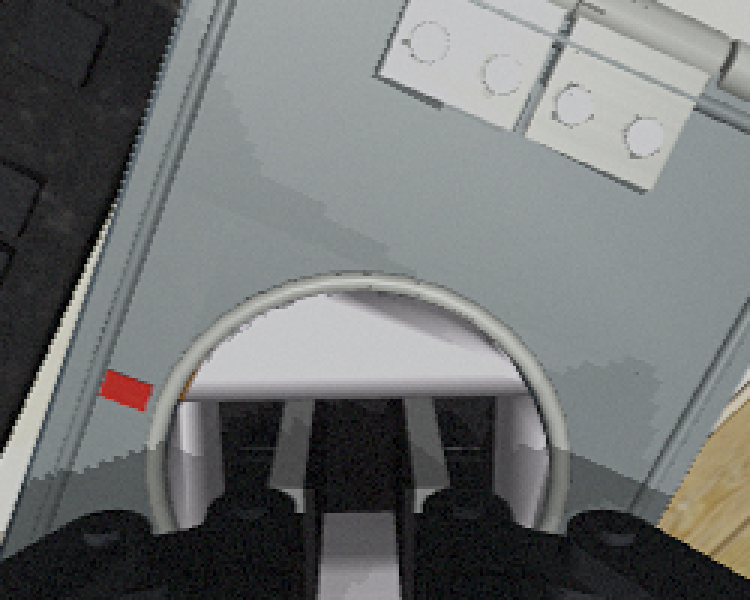

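The latch turns along with the fingers (slot still parallel to the jaws). Continuing to the stop.

Request:
{"method": "move_arm", "body": {"series": [[[0,0,0],-0.12],[[0,0,0],-0.12],[[0,0,0],-0.12],[[0,0,0],-0.1],[[0,0,0],-0.1],[[0,0,0],0]]}}

```text
time_s: 6.98
eef_pos: [0.4618, -0.2709, 0.0685]
ee_rot: [179.9, -0.2, -0.5]
ft_force: [-1.2, -0.1, 15.8]
finger_gap: 0.148
```

Run:
```python
from h import *
s,im,d=snap('wrist','w9')
print(s['eef_pos'],s['ee_rot'],s['ft_force'],s['ft_torque'])
cv2.imwrite('pics/w9.png',im[:,:,::-1][100:330,200:450].repeat(3,0).repeat(3,1)[:600])
```

```text
[ 0.46178886 -0.27088683  0.06853431] [ 1.79899922e+02 -1.55189240e-01 -5.30617115e-01] [-1.17008123 -0.12693563 15.83446025] [ 0.11160789  0.15213937 -0.00637909]
```

View pics/w9.png

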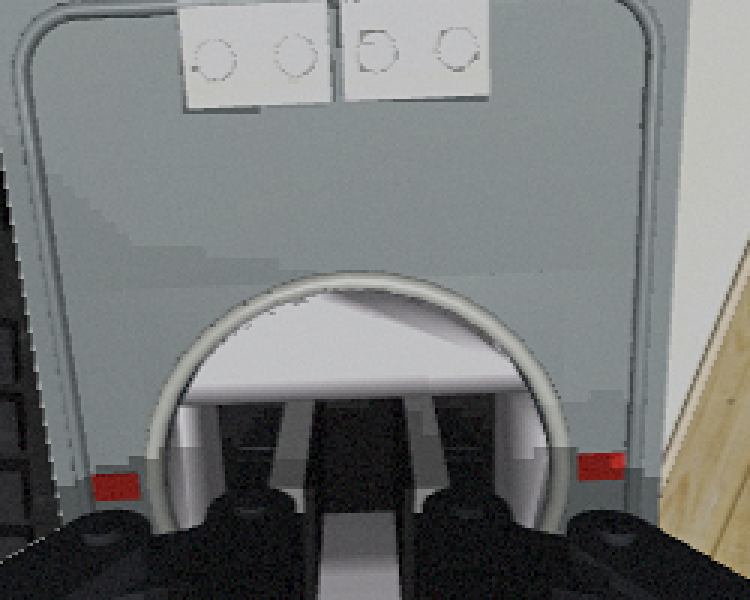

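The slot now looks parallel to the hinge. I'll turn a little past that until the finger walls bear, to confirm the stop.

Request:
{"method": "move_arm", "body": {"series": [[[0,0,0],-0.1],[[0,0,0],-0.06],[[0,0,0],0]]}}

```text
time_s: 7.28
eef_pos: [0.4618, -0.271, 0.0686]
ee_rot: [179.9, -0.2, -7.7]
ft_force: [0.2, -0.0, 14.9]
finger_gap: 0.149
```

Run:
```python
from h import *
s,im,d=snap('wrist','w10')
print(s['eef_pos'],s['ee_rot'],s['ft_force'],s['ft_torque'])
cv2.imwrite('pics/w10.png',im[:,:,::-1][100:330,200:450].repeat(3,0).repeat(3,1)[:600])
```

```text
[ 0.46184896 -0.2709671   0.06855688] [ 1.79908126e+02 -1.74599592e-01 -7.65452189e+00] [ 1.73429718e-01 -5.87793840e-03  1.49282624e+01] [ 0.10674048  0.14092062 -0.01549912]
```

View pics/w10.png

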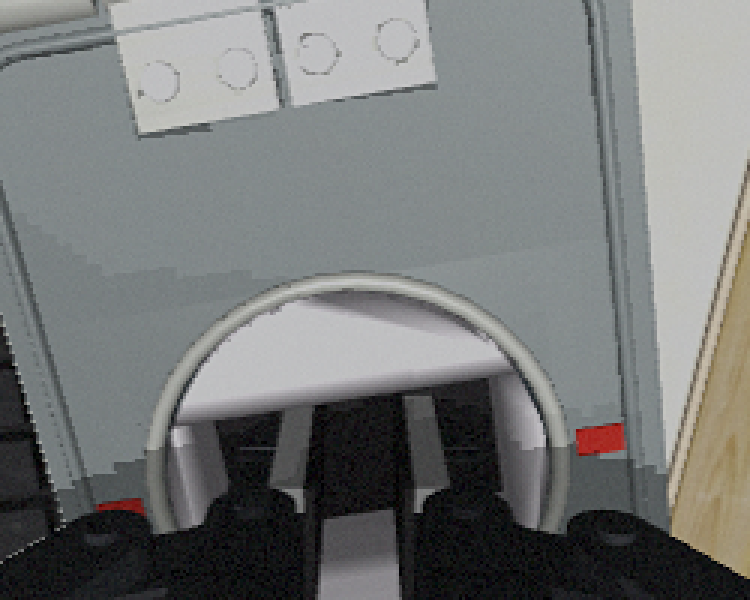

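The slot stayed lined up with the red marks while the fingers turned on, so it is at its stop. One more nudge against the walls to make sure.

Request:
{"method": "move_arm", "body": {"series": [[[0,0,0],-0.08],[[0,0,0],-0.04],[[0,0,0],0]]}}

```text
time_s: 7.58
eef_pos: [0.4619, -0.271, 0.0686]
ee_rot: [179.9, -0.2, -13.0]
ft_force: [0.0, -0.5, 15.1]
finger_gap: 0.152
```

Run:
```python
from h import *
s=arm.read_state()
print(s['eef_pos'],s['ee_rot'],s['ft_force'],s['ft_torque'])
```

```text
[ 0.46187467 -0.27102316  0.0685764 ] [179.92138855  -0.19043066 -13.01812177] [ 0.0303281  -0.52235093 15.08219644] [0.0627513  0.07136817 0.07663972]
```

Reaction torque is +0.08 N·m, so the walls bear against the stop. I'll ease the press, unwind a few degrees clear of the walls, and withdraw.

Request:
{"method": "move_arm", "body": {"series": [[[0,0,0.1],0],[[0,0,0.1],0],[[0,0,0],0],[[0,0,0],0.08],[[0,0,0],0.08],[[0,0,0],0]]}}

```text
time_s: 8.08
eef_pos: [0.4594, -0.269, 0.0711]
ee_rot: [-179.9, 0.1, -5.7]
ft_force: [0.1, 0.1, -0.2]
finger_gap: 0.154
```

Run:
```python
from h import *
s,im,d=snap('wrist','w11')
print(s['eef_pos'],s['ee_rot'],s['ft_force'],s['ft_torque'])
cv2.imwrite('pics/w11.png',im[:,:,::-1][100:330,200:450].repeat(3,0).repeat(3,1)[:600])
```

```text
[ 0.4594275  -0.26899543  0.07106655] [-1.79880733e+02  1.41477761e-01 -5.65298413e+00] [ 0.11253466  0.14390842 -0.24116807] [-0.00562747 -0.01606325  0.01609972]
```

View pics/w11.png

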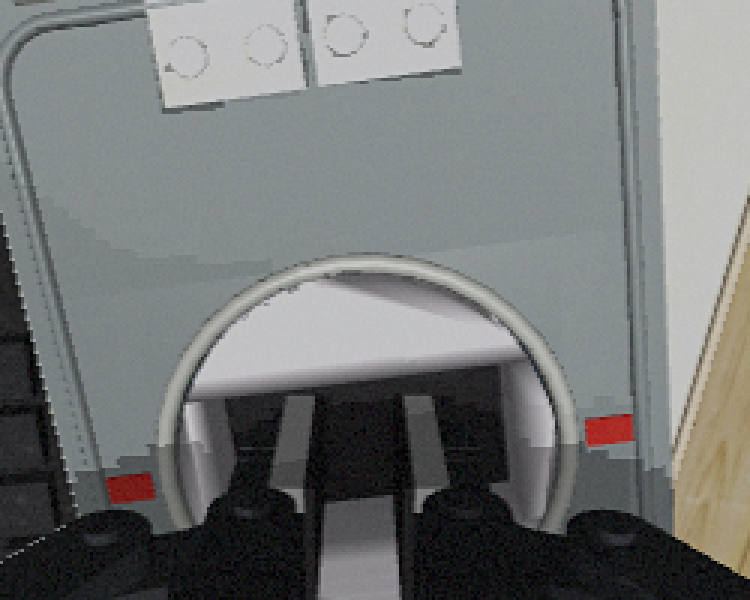

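Zero force, the panel stays down and the slot lines up with the red marks. Lifting out.

Request:
{"method": "move_arm", "body": {"series": [[[0,0,0.2],0],[[0,0,0.3],0],[[0,0,0.5],0],[[0,0,0.9],0],[[0,0,0.9],0],[[0,0,0.9],0],[[0,0,0.9],0],[[0,0,0.5],0.1],[[0,0,0],0],[[0,0,0],0]]}}

```text
time_s: 8.97
eef_pos: [0.4608, -0.2704, 0.2266]
ee_rot: [179.9, -0.1, -1.4]
ft_force: [0.4, 0.2, 0.4]
finger_gap: 0.148
```

Run:
```python
from fit import *
s,im,d=snap('wrist','w12')
print(s['time_s'],s['eef_pos'],s['ee_rot'],s['ft_force'])
cv2.imwrite('pics/w12c.png',im[:,:,::-1][60:260,190:450].repeat(3,0).repeat(3,1))
P2,ok2=pts(s,d,(280,370,100,225));h=P2[...,2];mm=ok2&(h>0.076)&(h<0.13);Q=P2[mm]
A=np.c_[Q[:,:2],np.ones(len(Q))];w=np.ones(len(Q),bool)
for _ in range(6):
    c=np.linalg.lstsq(A[w],Q[w,2],rcond=None)[0];w=abs(Q[:,2]-A@c)<.002
print(c,w.mean())
r=im.astype(int);r=((r[...,0]>120)&(r[...,1]<80)&(r[...,2]<80)).astype(np.uint8);n,l,st,cc=cv2.connectedComponentsWithStats(r)
for i in range(1,n):
    if st[i,4]>10:u,v=cc[i];print(cc[i].round(),st[i,4],wworld(s,(u,v),d[int(v),int(u)]).round(4))
```

```text
8.9667 [ 0.46080964 -0.27043667  0.22657663] [ 1.79901437e+02 -1.09832235e-01 -1.36752293e+00] [0.37140559 0.2444117  0.3640592 ]
[-0.00936017  0.00290704  0.08770407] 0.9563287947554211
[359. 183.] 31 [ 0.4634 -0.3124  0.0831]
[280. 188.] 32 [ 0.4601 -0.2279  0.083 ]
[318. 269.] 118 [ 0.3161 -0.2657  0.0086]
[318. 288.] 161 [ 0.2877 -0.2651  0.0141]
```

View pics/w12c.png

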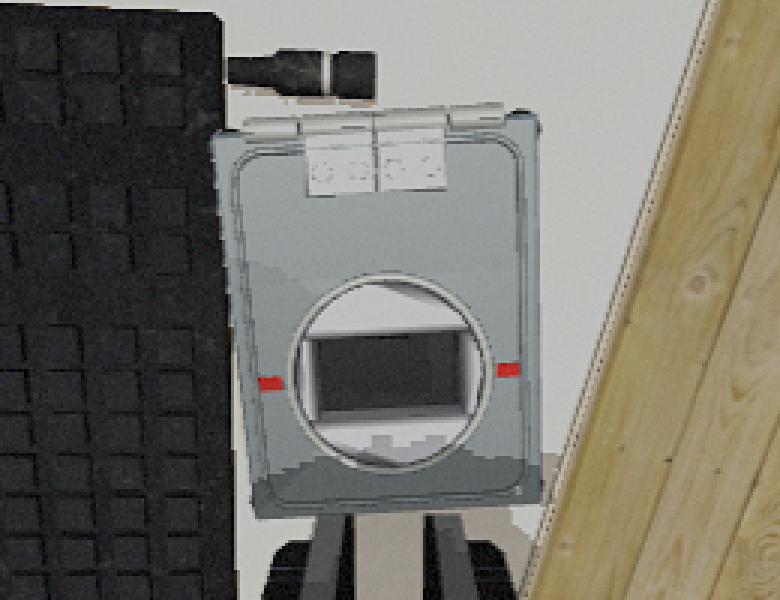

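Panel slope is 0.01 rad and the slot points at the red marks. I'll check against the first top picture that nothing shifted.

Request:
{"method": "move_arm", "body": {"series": [[[-0.6,-0.9,0.3],0],[[-0.6,-0.9,0.3],0],[[-0.6,-0.9,0],0],[[-0.6,-0.9,0],0],[[-0.6,-0.9,0],0],[[-0.6,-0.9,0],0],[[-0.6,-0.9,0],0],[[-0.6,-0.9,0],0],[[0,0,0],0],[[0,0,0],0]]}}

```text
time_s: 9.85
eef_pos: [0.315, -0.4862, 0.241]
ee_rot: [-179.8, 0.1, -1.5]
ft_force: [0.1, 0.3, -0.1]
finger_gap: 0.152
```

Run:
```python
from h import *
s,im,d=snap('top','top2')
a=cv2.imread('pics/top1.png')[130:360,200:440];b=cv2.imread('pics/top2.png')[130:360,200:440]
cv2.imwrite('pics/cmp.png',np.hstack([a,b,cv2.absdiff(a,b)]).repeat(1,0))
cv2.imwrite('pics/top2c.png',cv2.resize(b,None,fx=2.5,fy=2.5))
print(s['time_s'],s['ft_force'])
```

```text
9.85 [ 0.08715137  0.25878931 -0.06698057]
```

View pics/cmp.png

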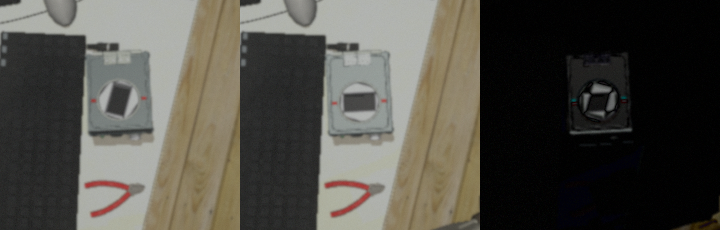

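View pics/top2c.png

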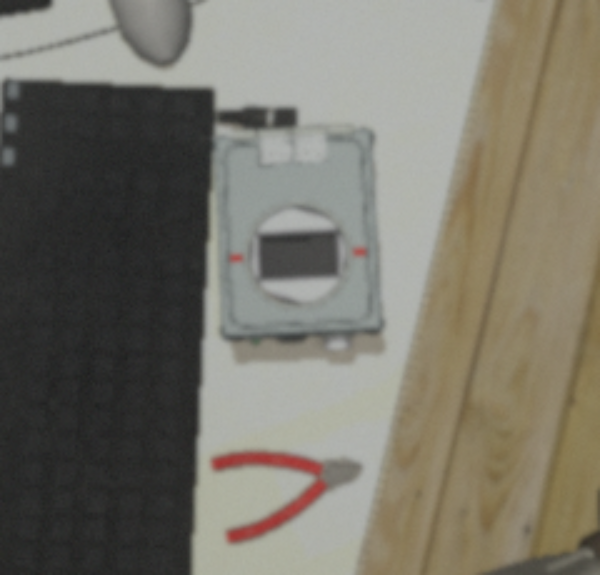

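The difference picture shows change only on the panel and latch; the box, plug, cutters and the other things are where they were. Handing in.

```bash
python3 -c "
from plant import arm
print(arm.close_job())"
```

```text
the job is handed in; nothing more can be done
None
```

The panel is shut and the latch is turned to its stop; I handed the job in at about 9.9 s. With the fingertips in the slot I pushed the panel down onto its stop. The highest press I read was 27 N, eased to about 15 N for turning. Keeping it down, I turned the latch clockwise about 72°, because it started about 18° round already. Then I withdrew.

**Last checks**
- **Locked:** with the hand away, the panel stayed down at a slope of about 0.01 rad.
- **Latch at its stop:** the slot points at both red marks. It stayed there while the fingers turned on past it, and the reaction torque reached about 0.08 N·m.
- **Nothing shifted:** before-and-after top pictures differ only at the panel and latch, so the box, plug and cutters lie as they did. The crop I compared did not reach the tape, but the arm never came near it.

**What disagreed**
- The wrist camera's position for the slot was about 3–4 mm off between the far and close views.
- Because of that, the fingers first leaned on a slot wall with about 5 N. I re-centred them before pressing down.

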